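Measure the free play of a gear drive and record it on the scale

ROBOT

A 7-joint arm with a two-finger parallel gripper is mounted at the origin on the work surface. World frame = base frame: x ahead of the robot, y to its left, z up, the work surface at z = 0. Lengths are in m, angles in rad, forces in N, time in s.
With the tool pointing down it reaches from about 0.425 to 0.875 m from the base axis. Payload 4.7 kg.
Tool frame: the origin (TCP) lies midway between the tips of the shut fingers; the grasp point (between the pads) lies 19 mm behind it (ctrl.grip_depth is the distance from the TCP to the grasp point, in m); z points along the fingers, y is the direction in which the jaws open and shut (so a half turn about z gives the same grasp; the last joint's range is limited). The gripper opens to 87 mm and grips with 3 to 60 N. Pads are 19 mm wide; open, the fingers measure 117 mm over their backs; the gripper's body (75 mm by 190 mm) begins 51 mm behind the grasp point.
Start: joints at [-1.334, 0.321, -0.07, 1.45, 0.023, 1.371, -0.057], TCP at [0.144, 0.634, 0.223] pointing down, gripper open.
Joint ranges: [-2.86, 2.86], [-0.3, 2.09], [-1.38, 1.24], [0.06, 2.45], [-1.56, 4.7], [0.09, 2.05], [-2.69, 2.69]. Speed limits (rad/s): [2.57, 2.57, 3.14, 3.14, 3.14, 3.14, 3.14].

INTERFACE

Orientations are given as a rotation vector (axis times angle).
In Python, from bench import ctrl gives the robot as it stands. The module is installed in compiled form; this text tells all that it offers.
- The arm moves only by the shell command python3 -m inch 'ROWS' [FORCE]. ROWS is JSON, a list of rows, each a list of 5 numbers: the opening, from -1 (shut) to 1 (fully open), so that 0 is half open, then the shift along the tool's x, y, z in mm, then the turn about the tool's z in rad. In form: [[fingers, tx, ty, tz, twist], ...]. A call has 1 to 5 rows; each row shifts and turns the pose as measured when the row begins, along the tool's axes as they then stand; what a row does not reach is not made up. A row lasts 1/8 s, in which the tool goes at most 62.5 mm and 10.7 degrees, less where a joint would pass 70% of its speed; a pose out of reach is approached as far as the arm can. A call is refused whole if a number of a shift passes 62.5 or a number of a turn 0.188, either way. A call with a gripper value outside its range is refused whole. The fingers move at their own pace and stop on an object; FORCE is the grip in N (left out, the last holds). Time passes only in rows, so rows that do not move let the fingers close. It gives the time, the measured TCP pose, the force and the opening at its end, in the units of the state.
- ctrl.get_state(): the state, without advancing time (a new reading comes with each control period).
- ctrl.get_image(name): name is "side" or "top" or "wrist"; returns a dict with "color" (400x640x3 uint8, red, green, blue), "range_z" (400x640 float32, m along the optical axis (not along the pixel's ray), 0 where there is no reading), "K" (3x3 intrinsics, pixels), "distortion" ([k1, k2, p1, p2, k3] as OpenCV has them; the pictures are not rectified), "R" (3x3) and "t" (3): a world point X has camera coordinates R X + t. Camera axes: x right, y down, z forward; pixel columns grow to the right and rows downward; lengths in m; the calibration is good to about 2 mm. A picture is of the moment at which its call begins.
- ctrl.close_job(): hands the job in, once; it reports no verdict.
The state is a dict: "time": time; "joint_positions": joint angles; "qd": joint speeds; "joint_torque": joint torques, N m; "position": TCP position; "tool_rot": TCP orientation; "ft_force": force on the tool from outside, world axes, zero at the start; "torque": the same for the moment, N m; "grip_width": opening from 0.0 (shut) to 1.0 (fully open).
Only numpy, scipy, OpenCV 4.12 (cv2) and the standard library are available. Lean on these libraries where they do the work, as an engineer would, in place of code of your own. Each camera call takes 0.05 s, during which the arm holds its last target. There are 200 camera calls.

TASK

Feel out the free play of the little gear drive: gently swing its lever towards the scale until the gears take up, then back the other way until they take up again, without straining them. Then slide the tab on the scale to the total play you found, in degrees (one tick of 5 mm per degree; right to a degree or so), and leave the mouse, wheel and cup where they are.

Things in the scene. Friction and masses are not known exactly. Their poses are not given: they have to be found in the camera images.
- tester: Gear tester fixed on the desk: aluminium plate 260 x 220 mm, 12 mm thick, with a white gearbox 125 x 85 mm, top 50 mm above the desk. Origin: centre of the plate's underside. Its x runs along the scale from the zero end upwards, y from the scale towards the gearbox, z up.
- lever_axis (a point): Vertical axis on which the lever turns, 70 mm above the desk; 50 mm along x and 40 mm along y from the tester's origin. Past each end of the lever's free play the locked gears resist at once and stiffly: the handle yields only about 0.16 mm per N of push, and a gripper's own give comes on top. More than 18 N at the handle, along its path, strains the gears.
- handle (a point): Middle of the lever's upright round black handle: 18 mm across, top 100 mm above the desk, this point at 82 mm, 110 mm from the lever's axis. The grey lever lies 56 to 64 mm above the desk and reaches from the gearbox's top out along the tester's -x; the handle stands 36 mm clear above it.
- lever (a joint): Lever angle, rad, 0 when it points along the tester's -x; positive turns anticlockwise from above and brings the handle towards the scale (tester -y). It turns with a light steady drag (about 0.6 N at the handle) through a free play of 9 to 23 degrees end to end, its middle up to 3 degrees off 0, hidden in the gearbox and different each time.
- tab_grip (a point): Middle of the upright grip of the black scale tab: 16 mm along the scale (x) by 14 mm across, top 52 mm above the desk, this point at 38 mm; at reading zero 65 mm along -x and 75 mm along -y from the tester's origin. It slides on a low rail along x, with about 2 N of friction, and stays where left. A thin pointer at its foot, mid-length, points at the ticks.
- tab (a joint): Position of the tab along the scale, m: 0 at the zero tick (the first long tick, at the scale's end towards the tester's -x), growing along the tester's +x to 0.14. One tick is 5 mm and stands for 1 degree of play; every fifth tick is long. So a play of 12 degrees is 0.060.
- mouse: Black computer mouse, loose, about 105 x 62 mm, 35 mm high, origin under it. A bystander.
- wheel: Black rubber robot wheel lying flat, loose, 56 mm across, 26 mm high, origin under its centre. A bystander.
- cup: White cup, loose, 76 mm across, 90 mm high, origin under its centre. A bystander.

How it is judged:
On the way, in this order (a step that is already met when the one before it is completed fails the run):
1. the lever is pressed against the end of its free play on the scale's side (contact force between dog and flank_b above 1 N), for 0.1 s.
2. the lever is pressed against the other end of its free play (contact force between dog and flank_a above 1 N), for 0.1 s.
At the end, for the whole second after the job is handed in: The tab stands still on the scale within 2 degrees (10 mm) of the true total free play of the lever; mouse, wheel and cup are within 20 mm of where they were (x of gap in the frame of tab between 0.025 and 0.045 m and velocity of joint tab between -0.005 and 0.005 m/s); the robot touches nothing.
It fails at once if the gears are strained (more than about 18 N at the handle once the play is taken up) (contact force between dog and flank_a above 42 N or contact force between dog and flank_b above 42 N).
It fails at once if the mouse is disturbed (moved over 20 mm) (distance of mouse from where it was at the start of the episode above 0.02 m).
It fails at once if the wheel is disturbed (moved over 20 mm) (distance of wheel from where it was at the start of the episode above 0.02 m).
It fails at once if the cup is disturbed (moved over 20 mm) (distance of cup from where it was at the start of the episode above 0.02 m).
It also fails if it takes over 69 s, if anything falls off the work surface, if the arm or the gripper's body presses on something with over 40 N, if the wrist force passes 120 N, or if a joint passes its speed limit or range.

## Working session

There is one attempt and no reset: what is moved stays moved. The work goes in short steps, Python scripts to look and compute and a shell command to move; the robot and the scene stay as the last step left them, time stands still between calls to the robot, and variables do not carry over. Pictures are saved under pics/ and viewed, about 8 in all and at most 12, crops included, and the job is handed in when it is done.

```bash
mkdir -p pics; cat > h.py <<'E'
import numpy as np,cv2
from bench import ctrl
def ray(im,u,v,z):
    p=cv2.undistortPoints(np.array([[[u,v]]],float),im["K"],np.array(im["distortion"],float))[0,0]
    R=np.array(im["R"]);t=np.array(im["t"]);c=-R.T@t;d=R.T@np.array([p[0],p[1],1]);return c+d*(z-c[2])/d[2]
def save(im,n,crop=None,s=1):
    a=im["color"][:,:,::-1]
    if crop: a=a[crop[1]:crop[3],crop[0]:crop[2]]
    cv2.imwrite("pics/"+n,cv2.resize(a,None,fx=s,fy=s,interpolation=cv2.INTER_CUBIC))
E
python3 - <<'E'
from h import *
for n in("top","side"):
    im=ctrl.get_image(n);save(im,n+"0.png");np.save(n+"0.npy",im,allow_pickle=True);print(n,im["K"][0],-np.array(im["R"]).T@im["t"])
s=ctrl.get_state();print(s)
E
```

```text
top [379.56623549   0.         323.30255154] [0.44685852 0.06252598 1.00484995]
side [401.44038608   0.         316.00212389] [0.16044333 0.66890596 0.50821688]
{'time': 0.1, 'joint_positions': array([-1.33392549,  0.32171644, -0.0701024 ,  1.4515731 ,  0.02260273,
        1.37076999, -0.05691542]), 'qd': array([-1.05365598e-04, -2.03627777e-03, -2.25665598e-04, -1.80905573e-03,
        7.28833240e-04, -1.68697956e-05, -1.18570467e-03]), 'joint_torque': array([ 2.36056876e-04, -4.92577672e+01, -4.05640248e-01, -3.13395953e+01,
       -6.41578878e-02,  3.96370352e-02,  7.67773940e-05]), 'position': array([0.14353441, 0.63344753, 0.22158198]), 'tool_rot': array([-3.49146463e-01, -3.12203243e+00,  2.63408035e-03]), 'ft_force': array([-0.96524015,  0.52349297, -0.64870171]), 'torque': array([-0.01195853,  0.03325409,  0.0045035 ]), 'grip_width': 1.0012888696344966}
```

View pics/top0.png

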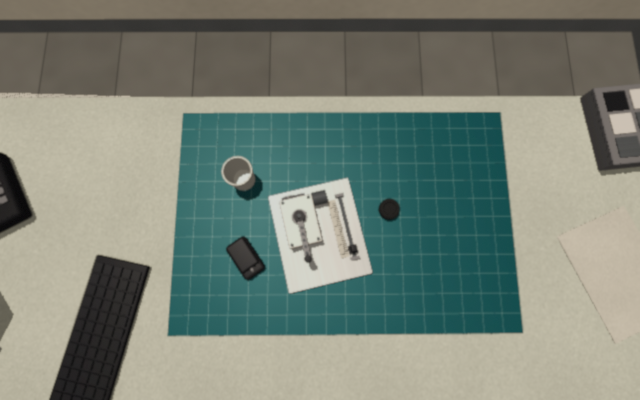

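View pics/side0.png

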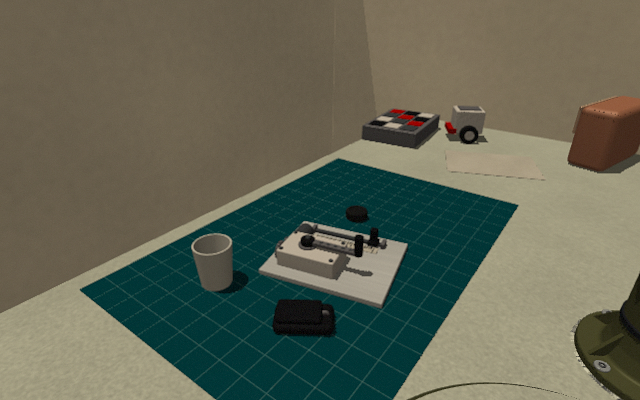

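The top view shows the plate with corners near (270,196), (349,179), (371,272) and (290,292). The handle is near (308,259), the tab near (353,250), the wheel at (389,209), the mouse at (245,257) and the cup at (238,172). Tester +x points up the image and +y points left. Next I'll measure these.

```bash
python3 - <<'E'
from h import *
im=np.load("top0.npy",allow_pickle=True).item();c=im["color"].astype(int)
m=((c.min(2)>120)).astype(np.uint8);m[:, :255]=0;m[:,385:]=0;m[:165]=0;m[305:]=0
m=cv2.morphologyEx(m,cv2.MORPH_CLOSE,np.ones((5,5)))
cn=max(cv2.findContours(m,0,2)[0],key=cv2.contourArea)
box=cv2.boxPoints(cv2.minAreaRect(cn));print(box,cv2.contourArea(cn))
W=np.array([ray(im,*p,.012)for p in box]);print(W.round(4))
print([np.linalg.norm(W[i]-W[i-1]).round(4) for i in range(4)],W.mean(0))
for n,p,z in(("handle",(308,259),.1),("tab",(353,250),.052),("axis",(299,216),.07),("mouse",(245,257),.02),("wheel",(389,209),.026),("cup",(238,168),.09),("up",(320,100),0)):print(n,ray(im,*p,z).round(4))
save(im,"topc.png",(220,150,420,300),4)
E
```

```text
[[264.05884 196.2353 ]
 [348.05884 175.2353 ]
 [372.41174 272.6471 ]
 [288.41174 293.6471 ]] 8306.0
[[ 0.655   0.212   0.012 ]
 [ 0.7115 -0.0135  0.012 ]
 [ 0.4523 -0.0709  0.012 ]
 [ 0.4016  0.1446  0.012 ]]
[np.float64(0.2622), np.float64(0.2325), np.float64(0.2654), np.float64(0.2213)] [0.55507413 0.06805276 0.012     ]
handle [0.4847 0.0919 0.1   ]
tab [ 0.508  -0.0188  0.052 ]
axis [0.592  0.1153 0.07  ]
mouse [0.4943 0.2561 0.02  ]
wheel [ 0.6157 -0.1179  0.026 ]
cup [0.711  0.2668 0.09  ]
up [0.9364 0.0609 0.    ]
```

View pics/topc.png

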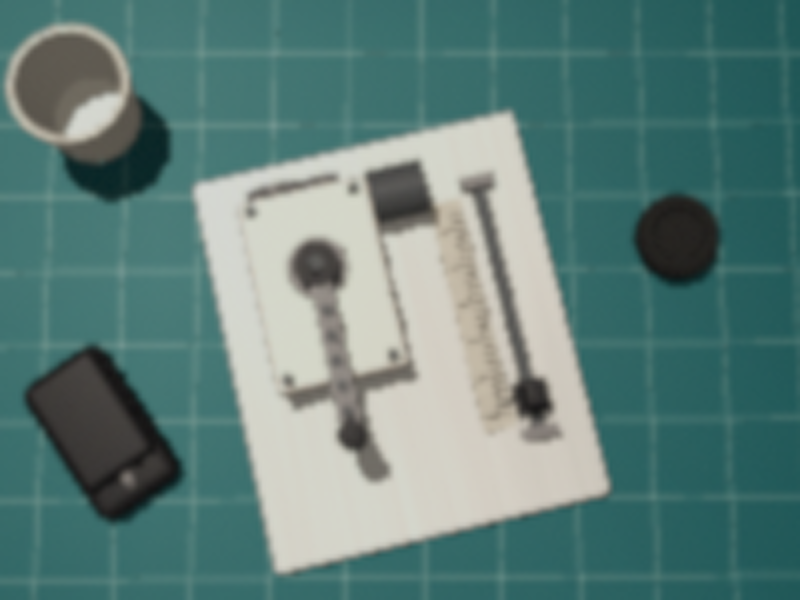

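The crop sharpens the pixel positions: handle top at (308.3,258.5), axis (299.5,215.8), tab top (353.3,249.3). I'll compute the tester frame and the moves from these.

```bash
cat >> h.py <<'E'
from scipy.spatial.transform import Rotation as Ro
def go(target,yaw_y=None):
    "tool-frame shift (mm) to world target; twist so tool y points at yaw (deg, mod 180)"
    s=ctrl.get_state();R=Ro.from_rotvec(s["tool_rot"]).as_matrix();p=np.array(s["position"])
    a=np.degrees(np.arctan2(R[1,1],R[0,1]));print("t",s["time"],"p",p.round(4),"toolx",R[:,0].round(3),"tooly",R[:,1].round(3),"z",R[:,2].round(3),"F",np.round(s["ft_force"],2))
    print("shift",(R.T@(np.array(target)-p)*1000).round(1))
    if yaw_y is not None:
        d=(yaw_y-a+90)%180-90;print("twist",-np.radians(d).round(3))
E
python3 - <<'E'
from h import *
im=np.load("top0.npy",allow_pickle=True).item()
W=np.array([ray(im,*p,.012)for p in((268.25,196.25),(348,177.75),(372.25,273),(289,293.5))])
print(W.round(4),[np.linalg.norm(W[i]-W[i-1]).round(4) for i in range(4)])
O=W.mean(0);ex=(W[0]+W[1]-W[2]-W[3])[:2];yaw=np.arctan2(ex[1],ex[0]);print("O",O,np.degrees(yaw))
x=np.array([np.cos(yaw),np.sin(yaw)]);y=np.array([-x[1],x[0]])
A=O[:2]+.05*x+.04*y;print("axis",A,ray(im,299.5,215.75,.07),"tab0",O[:2]-.065*x-.075*y,ray(im,353.25,249.25,.052))
H=ray(im,308.25,258.5,.1);v=H[:2]-A;print("handle",H,np.linalg.norm(v),"lever deg",np.degrees(np.arctan2(v[1],v[0])-yaw)%360-180)
go([H[0],H[1],.2],np.degrees(yaw)+90)
E
```

```text
[[ 0.6548  0.2008  0.012 ]
 [ 0.7045 -0.0132  0.012 ]
 [ 0.4514 -0.0704  0.012 ]
 [ 0.4019  0.1431  0.012 ]] [np.float64(0.2594), np.float64(0.2197), np.float64(0.2594), np.float64(0.2192)]
O [0.5531594 0.0650726 0.012    ] 12.799895558685769
axis [0.59305502 0.11515593] [0.59258772 0.11402576 0.07      ] tab0 [ 0.50639067 -0.02246417] [ 0.50987622 -0.01948334  0.052     ]
handle [0.48581961 0.09132986 0.1       ] 0.10985041718237966 lever deg -0.27313921324235935
t 0.1 p [0.1435 0.6334 0.2216] toolx [-0.975  0.221 -0.   ] tooly [ 0.221  0.975 -0.002] z [-0.    -0.002 -1.   ] F [-0.97  0.52 -0.65]
shift [-453.6 -453.1   22.4]
twist -0.446
```

```bash
python3 -m inch '[[0.2,-42,-42,0,0],[0.2,-42,-42,0,0],[0.2,-42,-42,0,0],[0.2,-42,-42,0,0],[0.2,-42,-42,0,0]]' 20; python3 -m inch '[[0.2,-42,-42,0,0],[0.2,-42,-42,0,0],[0.2,-42,-42,0,0],[0.2,-42,-42,0,0],[0.2,-42,-42,0,0]]'; python3 -m inch '[[0.2,0,0,0,-0.15],[0.2,0,0,0,-0.15],[0.2,0,0,0,-0.15]]'
python3 -c "
from h import *
go([.486,.0915,.13],102.8)"
```

```text
time: 0.72
position: [0.3024, 0.3779, 0.2178]
tool_rot: [-0.334, -3.121, 0.009]
ft_force: [0.9, 1.0, 0.5]
grip_width: 0.613
time: 1.35
position: [0.4664, 0.1187, 0.2176]
tool_rot: [-0.333, -3.121, 0.007]
ft_force: [0.7, 0.2, -0.1]
grip_width: 0.599
time: 1.72
position: [0.4681, 0.1115, 0.2168]
tool_rot: [0.374, -3.114, 0.008]
ft_force: [-0.5, 0.6, 0.1]
grip_width: 0.6
t 1.725 p [0.4681 0.1115 0.2168] toolx [-0.972 -0.237  0.006] tooly [-0.237  0.972 -0.004] z [-0.005 -0.006 -1.   ] F [-0.46  0.55  0.09]
shift [-13.1 -23.3  86.8]
twist 0.015
```

```bash
python3 -m inch '[[0.2,-13,-23,30,0.015],[0.2,0,0,50,0],[0.2,0,0,0,0]]'
python3 -c "
from h import *
go([.486,.0915,.068],102.8)
im=ctrl.get_image('wrist');save(im,'w1.png')"
```

```text
time: 2.1
position: [0.4862, 0.0916, 0.1352]
tool_rot: [0.353, -3.117, 0.007]
ft_force: [-0.3, -0.5, 0.1]
grip_width: 0.596
t 2.1 p [0.4862 0.0916 0.1352] toolx [-0.975 -0.224  0.005] tooly [-0.224  0.975 -0.004] z [-0.004 -0.005 -1.   ] F [-0.31 -0.49  0.14]
shift [-0.1  0.2 67.2]
twist 0.002
```

View pics/w1.png

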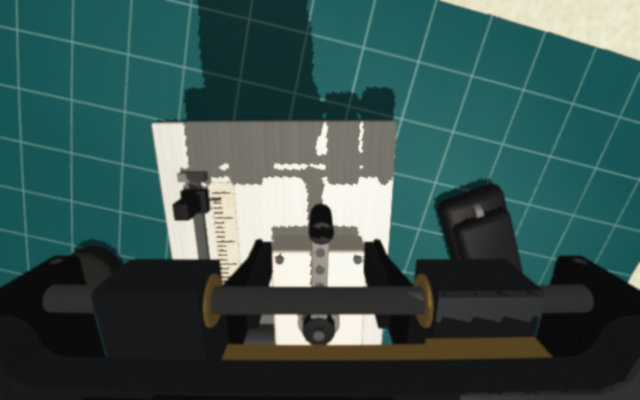

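The wrist view shows the handle at (320,222), centred between the fingers at columns 250 and 390. Ready to descend and close.

```bash
python3 -m inch '[[0.2,0,0,40,0],[0.2,0,0,26,0],[0.2,0,0,0,0]]'; python3 -m inch '[[-0.3,0,0,0,0],[-0.5,0,0,0,0],[-1,0,0,0,0],[-1,0,0,0,0]]' 10
python3 -c "
from h import *
go([.486,.0915,.068],102.8)"
```

```text
time: 2.52
position: [0.4938, 0.0942, 0.0775]
tool_rot: [-0.355, 3.11, -0.0]
ft_force: [0.5, -0.1, 1.4]
grip_width: 0.602
time: 3.02
position: [0.4977, 0.0958, 0.0834]
tool_rot: [-0.355, 3.101, 0.004]
ft_force: [0.4, 0.4, 0.2]
grip_width: 0.234
t 3.025 p [0.4977 0.0958 0.0834] toolx [-0.974 -0.226 -0.02 ] tooly [-0.226  0.974  0.   ] z [ 0.02   0.005 -1.   ] F [0.37 0.38 0.21]
shift [12.7 -1.6 15.2]
twist 0.005
```

```bash
python3 -m inch '[[-1,0,0,0,0],[-1,0,0,0,0]]'
python3 -c "
from h import *
s=ctrl.get_state();print(s['joint_positions'].round(3),s['grip_width'])
go([.486,.0915,.068],102.8)"
```

```text
time: 3.28
position: [0.4977, 0.0959, 0.0835]
tool_rot: [-0.355, 3.101, 0.005]
ft_force: [-0.3, -0.2, -0.2]
grip_width: 0.195
[-0.719  0.124  0.508  1.999 -0.072  1.014  1.622] 0.19496769138955933
t 3.275 p [0.4977 0.0959 0.0835] toolx [-0.974 -0.226 -0.021] tooly [-0.226  0.974  0.001] z [ 0.02   0.005 -1.   ] F [-0.34 -0.15 -0.19]
shift [12.7 -1.6 15.3]
twist 0.005
```

```bash
python3 -m inch '[[0,0,0,0,0],[0.2,0,0,0,0]]'; python3 -m inch '[[0.2,13,0,0,0]]';  python3 -m inch '[[0.2,0,0,0,0]]';  python3 -m inch '[[0.2,0,0,10,0]]'; python3 -m inch '[[0.2,0,0,0,0]]'
python3 -c "
from h import *
s=ctrl.get_state();print(s['joint_positions'].round(3),s['grip_width'])
go([.486,.0915,.068],102.8)"
```

```text
time: 3.52
position: [0.4975, 0.0957, 0.0834]
tool_rot: [-0.355, 3.102, 0.004]
ft_force: [-0.1, 0.2, 0.3]
grip_width: 0.339
time: 3.65
position: [0.485, 0.0927, 0.0831]
tool_rot: [-0.355, 3.101, 0.003]
ft_force: [-0.2, -0.6, 0.0]
grip_width: 0.446
time: 3.78
position: [0.4836, 0.0923, 0.0828]
tool_rot: [-0.355, 3.103, 0.004]
ft_force: [0.8, 0.4, 0.7]
grip_width: 0.546
time: 3.9
position: [0.4844, 0.0927, 0.0732]
tool_rot: [-0.355, 3.1, 0.005]
ft_force: [-0.6, 0.7, -0.5]
grip_width: 0.582
time: 4.03
position: [0.4836, 0.0925, 0.0722]
tool_rot: [-0.355, 3.102, 0.004]
ft_force: [-0.8, -0.3, -0.1]
grip_width: 0.593
[-0.723  0.108  0.507  2.041 -0.064  0.987  1.615] 0.5930950741870642
t 4.025 p [0.4836 0.0925 0.0722] toolx [-0.974 -0.226 -0.019] tooly [-0.226  0.974  0.001] z [ 0.019  0.005 -1.   ] F [-0.83 -0.3  -0.1 ]
shift [-2.1 -1.5  4.2]
twist 0.005
```

```bash
python3 -m inch '[[0.2,-2,-1,3,0],[-1,0,0,0,0],[-1,0,0,0,0],[-1,0,0,0,0],[-1,0,0,0,0]]' 10;python3 -m inch '[[-1,0,0,0,0],[-1,0,0,0,0]]'
python3 -c "
from h import *
go([.486,.0915,.068],102.8)"
```

```text
time: 4.65
position: [0.4865, 0.092, 0.0691]
tool_rot: [-0.355, 3.102, 0.004]
ft_force: [-1.0, 0.9, 0.0]
grip_width: 0.232
time: 4.9
position: [0.4864, 0.092, 0.069]
tool_rot: [-0.355, 3.102, 0.004]
ft_force: [-0.2, 0.5, -1.1]
grip_width: 0.201
t 4.9 p [0.4864 0.092  0.069 ] toolx [-0.974 -0.226 -0.02 ] tooly [-0.226  0.974  0.   ] z [ 0.019  0.005 -1.   ] F [-0.23  0.49 -1.08]
shift [ 0.5 -0.4  1. ]
twist 0.004
```

```bash
f(){ grep -E "position|force"|tr '\n' ' ';echo; }; python3 -m inch '[[-1,0,-1,0,0]]'|f; python3 -m inch '[[-1,0,-1,0,0]]'|f; python3 -m inch '[[-1,0,-1,0,0]]'|f; python3 -m inch '[[-1,0,-1,0,0]]'|f; python3 -m inch '[[-1,0,-1,0,0]]'|f
```

```text
position: [0.4866, 0.0914, 0.069] ft_force: [0.0, 1.3, 0.5] 
position: [0.4867, 0.0908, 0.069] ft_force: [-0.5, 1.4, -0.1] 
position: [0.4869, 0.0901, 0.069] ft_force: [0.8, 0.5, -0.5] 
position: [0.487, 0.0893, 0.069] ft_force: [-0.4, 1.8, 0.3] 
position: [0.4872, 0.0885, 0.069] ft_force: [-0.9, 1.4, -0.2]
```

```bash
f(){ grep -E "position|force"|tr '\n' ' ';echo; }; python3 -m inch '[[-1,0,-1.2,0,-0.015]]'|f; python3 -m inch '[[-1,0,-1.2,0,-0.015]]'|f; python3 -m inch '[[-1,0,-1.2,0,-0.015]]'|f; python3 -m inch '[[-1,0,-1.2,0,-0.015]]'|f; python3 -m inch '[[-1,0,-1.2,0,-0.015]]'|f
```

```text
position: [0.4875, 0.0871, 0.069] ft_force: [-0.3, 1.5, 1.1] 
position: [0.4879, 0.0857, 0.069] ft_force: [0.1, 0.9, -0.4] 
position: [0.4883, 0.0843, 0.069] ft_force: [0.5, 1.1, -0.7] 
position: [0.4888, 0.0829, 0.0691] ft_force: [0.2, -0.0, -0.6] 
position: [0.4893, 0.0814, 0.069] ft_force: [0.8, 0.2, -0.9]
```

```bash
f(){ grep -E "position|force"|tr '\n' ' ';echo; }; python3 -m inch '[[-1,0,-0.8,0,-0.01]]'|f; python3 -m inch '[[-1,0,-0.8,0,-0.01]]'|f; python3 -m inch '[[-1,0,-0.8,0,-0.01]]'|f; python3 -m inch '[[-1,0,-0.8,0,-0.01]]'|f; python3 -m inch '[[-1,0,-0.8,0,-0.01]]'|f
```

```text
position: [0.4896, 0.0805, 0.069] ft_force: [0.5, 0.5, -0.9] 
position: [0.4899, 0.0795, 0.0691] ft_force: [-0.5, 0.3, -1.3] 
position: [0.4903, 0.0786, 0.0691] ft_force: [0.3, -0.1, -0.4] 
position: [0.4906, 0.0777, 0.0691] ft_force: [0.8, 0.2, -1.1] 
position: [0.4909, 0.0768, 0.0691] ft_force: [0.9, 0.7, -1.3]
```

```bash
f(){ grep -E "position|force"|tr '\n' ' ';echo; }; python3 -m inch '[[-1,0,-0.8,0,-0.01]]'|f; python3 -m inch '[[-1,0,-0.8,0,-0.01]]'|f; python3 -m inch '[[-1,0,-0.8,0,-0.01]]'|f; python3 -m inch '[[-1,0,-0.8,0,-0.01]]'|f; python3 -m inch '[[-1,0,-0.8,0,-0.01]]'|f
```

```text
position: [0.4913, 0.0759, 0.0691] ft_force: [0.6, 1.3, -0.6] 
position: [0.4917, 0.075, 0.0691] ft_force: [1.3, 0.0, -0.8] 
position: [0.4919, 0.0745, 0.0691] ft_force: [-0.5, 1.7, -0.3] 
position: [0.4921, 0.0741, 0.0691] ft_force: [-0.6, 2.4, -0.6] 
position: [0.4923, 0.0739, 0.0691] ft_force: [-0.2, 2.1, -0.0]
```

```bash
f(){ grep -E "position|force|width"|tr '\n' ' ';echo; }; python3 -m inch '[[-1,0,-1,0,0]]'|f; python3 -m inch '[[-1,0,-1.2,0,0]]'|f; python3 -m inch '[[-1,0,-1.4,0,0]]'|f
```

```text
position: [0.4924, 0.0737, 0.0691] ft_force: [-1.4, 3.3, -0.4] grip_width: 0.2 
position: [0.4925, 0.0733, 0.0691] ft_force: [-0.9, 3.4, 0.8] grip_width: 0.2 
position: [0.4927, 0.0729, 0.069] ft_force: [-1.6, 5.6, 0.7] grip_width: 0.199
```

```bash
f(){ grep -E "position|force"|tr '\n' ' ';echo; }; python3 -m inch '[[-1,0,2,0,0.018],[-1,0,2,0,0.018],[-1,0,2,0,0.018],[-1,0,2,0,0.018]]'|f; python3 -m inch '[[-1,0,2,0,0.018],[-1,0,2,0,0.018],[-1,0,2,0,0.018]]'|f;  python3 -m inch '[[-1,0,0.8,0,0.01]]'|f; python3 -m inch '[[-1,0,0.8,0,0.01]]'|f; python3 -m inch '[[-1,0,0.8,0,0.01]]'|f;  python3 -m inch '[[-1,0,0.8,0,0.01]]'|f
```

```text
position: [0.4905, 0.0782, 0.0691] ft_force: [-0.5, 0.2, 0.0] 
position: [0.4886, 0.084, 0.0691] ft_force: [0.6, 0.5, -1.0] 
position: [0.4882, 0.0849, 0.0691] ft_force: [0.1, -0.3, -0.1] 
position: [0.488, 0.0858, 0.0691] ft_force: [-0.7, 0.2, -0.9] 
position: [0.4877, 0.0865, 0.0691] ft_force: [0.4, 0.4, -1.1] 
position: [0.4875, 0.0873, 0.0691] ft_force: [-0.5, 0.7, -0.2]
```

```bash
f(){ grep -E "position|force"|tr '\n' ' ';echo; }; for i in 1 ; do python3 -m inch '[[-1,0,1,0,0.01],[-1,0,1,0,0.01]]'|f; done; python3 -m inch '[[-1,0,1,0,0.01]]'|f; python3 -m inch '[[-1,0,1,0,0.01]]'|f; python3 -m inch '[[-1,0,1,0,0.01]]'|f;  python3 -m inch '[[-1,0,1,0,0.01]]'|f; python3 -m inch '[[-1,0,1,0,0.01]]'|f;python3 -m inch '[[-1,0,1,0,0.01]]'|f
```

```text
position: [0.4869, 0.0893, 0.069] ft_force: [-0.2, 0.5, -0.8] 
position: [0.4867, 0.0904, 0.0691] ft_force: [0.7, 0.5, -0.1] 
position: [0.4864, 0.0914, 0.069] ft_force: [-0.6, 0.9, -0.8] 
position: [0.4862, 0.0924, 0.069] ft_force: [0.3, 0.4, 0.2] 
position: [0.4859, 0.0935, 0.069] ft_force: [0.3, 0.3, 0.6] 
position: [0.4856, 0.0946, 0.069] ft_force: [-1.0, 1.4, -0.2] 
position: [0.4855, 0.0957, 0.069] ft_force: [-0.3, -0.3, -0.2]
```

```bash
f(){ grep -E "position|force"|tr '\n' ' ';echo; }; python3 -m inch '[[-1,0,1,0,0.01]]'|f; python3 -m inch '[[-1,0,1,0,0.01]]'|f; python3 -m inch '[[-1,0,1,0,0.01]]'|f;  python3 -m inch '[[-1,0,1,0,0.01]]'|f; python3 -m inch '[[-1,0,1,0,0.01]]'|f;python3 -m inch '[[-1,0,1,0,0.01]]'|f
```

```text
position: [0.4852, 0.0967, 0.069] ft_force: [-0.6, 0.8, 0.7] 
position: [0.4851, 0.0978, 0.069] ft_force: [-0.8, 1.5, -0.0] 
position: [0.4848, 0.0988, 0.069] ft_force: [-0.7, 0.7, 0.3] 
position: [0.4847, 0.0999, 0.069] ft_force: [-0.9, 1.1, -0.3] 
position: [0.4845, 0.101, 0.069] ft_force: [-1.1, 0.3, 0.0] 
position: [0.4844, 0.102, 0.069] ft_force: [-0.7, -0.3, 0.9]
```

```bash
f(){ grep -E "position|force"|tr '\n' ' ';echo; }; python3 -m inch '[[-1,0,1,0,0.01]]'|f; python3 -m inch '[[-1,0,1,0,0.01]]'|f; python3 -m inch '[[-1,0,1,0,0.01]]'|f;  python3 -m inch '[[-1,0,1,0,0.01]]'|f; python3 -m inch '[[-1,0,1,0,0.01]]'|f;python3 -m inch '[[-1,0,1,0,0.01]]'|f
```

```text
position: [0.4843, 0.103, 0.069] ft_force: [-1.2, 0.5, 0.7] 
position: [0.4841, 0.1042, 0.069] ft_force: [-1.4, 0.5, 0.1] 
position: [0.4841, 0.1052, 0.069] ft_force: [-0.7, 1.0, 1.6] 
position: [0.4839, 0.1063, 0.069] ft_force: [-1.5, -0.1, 0.4] 
position: [0.4839, 0.1073, 0.069] ft_force: [-0.1, 1.7, 1.1] 
position: [0.4838, 0.1084, 0.069] ft_force: [-2.1, 0.3, 0.1]
```

```bash
f(){ grep -E "position|force"|tr '\n' ' ';echo; }; python3 -m inch '[[-1,0,1,0,0.01]]'|f; python3 -m inch '[[-1,0,1,0,0.01]]'|f; python3 -m inch '[[-1,0,1,0,0.01]]'|f;  python3 -m inch '[[-1,0,1,0,0.01]]'|f; python3 -m inch '[[-1,0,1,0,0.01]]'|f;python3 -m inch '[[-1,0,1,0,0.01]]'|f
```

```text
position: [0.4837, 0.1095, 0.069] ft_force: [-1.2, 0.3, 1.0] 
position: [0.4836, 0.1106, 0.069] ft_force: [-1.7, 1.0, 1.3] 
position: [0.4836, 0.1117, 0.069] ft_force: [-1.7, 0.0, 1.2] 
position: [0.4836, 0.1125, 0.069] ft_force: [-0.9, -1.0, 0.9] 
position: [0.4837, 0.1129, 0.069] ft_force: [0.2, -1.5, 1.8] 
position: [0.4837, 0.1132, 0.069] ft_force: [-1.3, -2.1, 1.5]
```

```bash
f(){ grep -E "position|force"|tr '\n' ' ';echo; }; python3 -m inch '[[-1,0,1.2,0,0]]'|f; python3 -m inch '[[-1,0,1.4,0,0]]'|f; python3 -m inch '[[-1,0,1.4,0,0]]'|f
python3 - <<'E'
from h import *
from scipy.optimize import least_squares
# contact knees (back-extrapolated to sliding force)
A=np.array([.593,.115])
for a,b in(((.4918,.0748),(.4836,.1122)),((.4917,.0750),(.4836,.1118)),((.4927,.0729),(.4837,.1132))):
    a=np.array(a);b=np.array(b);c=np.linalg.norm(a-b);an=lambda p:np.degrees(np.arctan2(*(A-p)[::-1]))
    print(c,2*np.degrees(np.arcsin(c/.22)),an(a)-an(b),np.linalg.norm(a-A),np.linalg.norm(b-A))
E
```

```text
position: [0.4837, 0.1136, 0.069] ft_force: [-1.3, -3.9, 3.0] 
position: [0.4837, 0.114, 0.069] ft_force: [-2.1, -4.6, 3.1] 
position: [0.4837, 0.1143, 0.0689] ft_force: [-2.5, -5.7, 4.0] 
0.038288379438153296 20.04537132696153 20.19850230971847 0.1088920566432648 0.10943582594379228
0.037680897016923585 19.72412693579121 19.871964500904223 0.10891138599797538 0.10944679072499111
0.0412927354385732 21.63650772799112 21.826292749539697 0.10877729542510234 0.10931482058714632
```

```bash
python3 -m inch '[[-1,0,-2,0,0],[-0.5,0,0,0,0],[0,0,0,0,0],[0.2,0,0,0,0],[0.2,0,0,0,0]]' >/dev/null; python3 -m inch '[[0.2,0,0,-20,0],[0.2,0,0,-30,0],[0.2,0,0,-20,0],[0.2,0,0,0,0]]'
python3 -c "
from h import *
go([.508,-.021,.14],102.8)"
```

```text
time: 13.9
position: [0.4832, 0.1156, 0.1406]
tool_rot: [0.064, 3.123, 0.007]
ft_force: [1.4, -0.3, -0.4]
grip_width: 0.596
t 13.9 p [0.4832 0.1156 0.1406] toolx [-0.999  0.041 -0.018] tooly [0.041 0.999 0.005] z [ 0.018  0.004 -1.   ] F [ 1.38 -0.31 -0.36]
shift [ -30.4 -135.4    0.5]
twist -0.264
```

```bash
python3 -m inch '[[0.2,-8,-34,0,0],[0.2,-8,-34,0,0],[0.2,-7,-34,0,0],[0.2,-7,-33,0,0],[0.2,0,0,0,0]]' >/dev/null; python3 -m inch '[[0.2,0,0,0,-0.09],[0.2,0,0,0,-0.09],[0.2,0,0,0,-0.085],[0.2,0,0,0,0]]'
python3 -c "
from h import *
go([.508,-.021,.08],102.8)
im=ctrl.get_image('wrist');save(im,'w2.png')
im=ctrl.get_image('top');save(im,'top2.png',(240,150,440,300),4)"
```

```text
time: 15.02
position: [0.5039, -0.0199, 0.1316]
tool_rot: [-0.371, 3.111, 0.004]
ft_force: [0.3, -0.2, 0.5]
grip_width: 0.6
t 15.025 p [ 0.5039 -0.0199  0.1316] toolx [-0.972 -0.235 -0.008] tooly [-0.235  0.972  0.001] z [ 0.008  0.003 -1.   ] F [ 0.27 -0.21  0.52]
shift [-3.3 -2.1 51.6]
twist 0.014
```

View pics/w2.png

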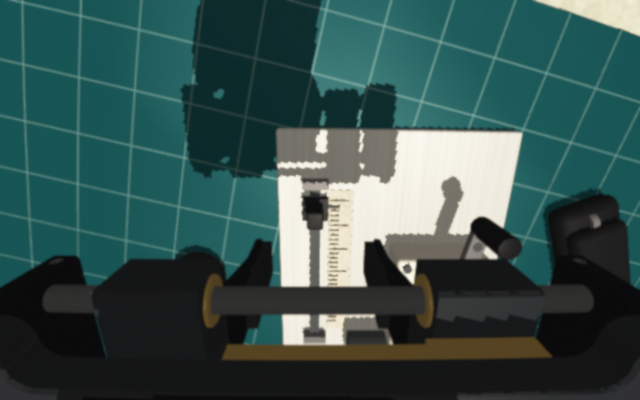

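The tab grip sits at about (316,208), between the fingers, and the lever is resting off to the right at (510,240). I'll compute the tab position from this.

```bash
python3 - <<'E'
from h import *
im=ctrl.get_image('wrist')
for p,z in(((316,208),.045),((316,222),.052),((316,198),.052),((316,208),.052)):print(ray(im,*p,z).round(4))
print((-np.array(im["R"]).T@im["t"]).round(3))
save(im,'w3.png',(260,150,400,260),5)
E
```

```text
[ 0.5046 -0.0216  0.045 ]
[ 0.514  -0.0193  0.052 ]
[ 0.494  -0.0241  0.052 ]
[ 0.5022 -0.0221  0.052 ]
[ 0.421 -0.041  0.292]
```

View pics/w3.png

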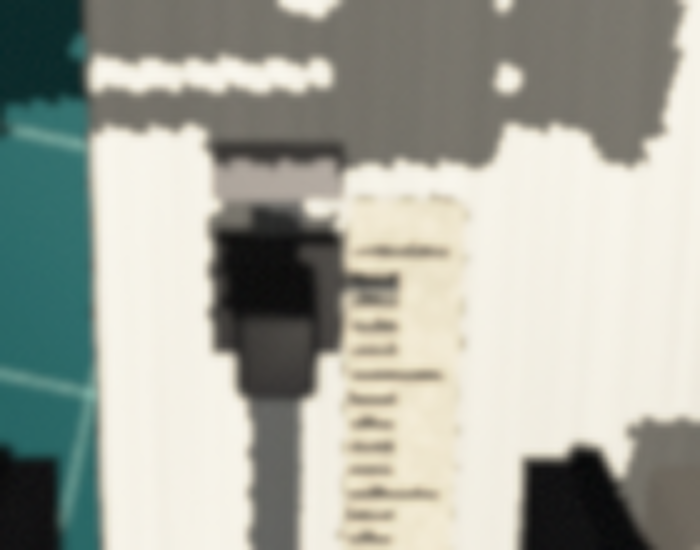

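The crop shows the pointer at about 1.2 ticks from the zero tick (pointer row 282, zero tick row 250), so the tab starts near 6 mm rather than at 0. The grip top is at (315,221), which gives about (0.513,-0.020).

```bash
python3 -m inch '[[0.2,-8,-2,20,0.01],[0.2,0,0,20,0],[0.2,0,0,20,0],[0.2,0,0,20,0],[0.2,0,0,0,0]]'
python3 -c "
from h import *
go([.513,-.020,.028],102.8)"
```

```text
time: 15.8
position: [0.5141, -0.0187, 0.0501]
tool_rot: [-0.347, 3.112, 0.005]
ft_force: [-0.5, 0.6, -0.3]
grip_width: 0.599
t 15.8 p [ 0.5141 -0.0187  0.0501] toolx [-0.975 -0.22  -0.011] tooly [-0.22   0.975  0.002] z [ 0.01   0.004 -1.   ] F [-0.52  0.56 -0.29]
shift [ 1.6 -1.  22.1]
twist -0.001
```

```bash
python3 -m inch '[[0.2,1,-1,10,0],[0.2,0,0,10,0],[0.2,0,0,2,0],[0.2,0,0,0,0]]'; python3 -m inch '[[-1,0,0,0,0],[-1,0,0,0,0],[-1,0,0,0,0],[-1,0,0,0,0],[-1,0,0,0,0]]' 15;  python3 -m inch '[[-1,0,0,0,0],[-1,0,0,0,0],[-1,0,0,0,0]]'
python3 -c "
from h import *
go([.513,-.020,.028],102.8)"
```

```text
time: 16.3
position: [0.515, -0.0197, 0.0284]
tool_rot: [-0.346, 3.109, 0.005]
ft_force: [-0.5, -0.1, -0.3]
grip_width: 0.602
time: 16.92
position: [0.5158, -0.0196, 0.0293]
tool_rot: [-0.346, 3.107, 0.005]
ft_force: [0.0, 0.4, -0.4]
grip_width: 0.157
time: 17.3
position: [0.5158, -0.0196, 0.0293]
tool_rot: [-0.347, 3.107, 0.005]
ft_force: [-0.1, 0.5, 1.4]
grip_width: 0.16
t 17.3 p [ 0.5158 -0.0196  0.0293] toolx [-0.975 -0.22  -0.015] tooly [-0.22   0.975  0.002] z [ 0.015  0.005 -1.   ] F [-0.13  0.54  1.38]
shift [2.8 0.2 1.3]
twist -0.001
```

```bash
python3 -m inch '[[-1,-10,0,0,0],[-1,-10,0,0,0],[-1,-10,0,0,0],[-1,-10,0,0,0],[-1,0,0,0,0]]'; python3 -m inch '[[-1,-10,0,0,0],[-1,-10,0,0,0],[-1,-10,0,0,0],[-1,0,0,0,0]]'
python3 -c "
from h import *
go([.5158+.0935*.975,-.0196+.0935*.2215,.028],102.8)"
```

```text
time: 17.92
position: [0.557, -0.01, 0.0293]
tool_rot: [-0.348, 3.109, 0.005]
ft_force: [0.2, 0.9, 0.6]
grip_width: 0.157
time: 18.42
position: [0.5882, -0.0027, 0.0294]
tool_rot: [-0.348, 3.109, 0.005]
ft_force: [1.0, 0.3, -1.4]
grip_width: 0.16
t 18.425 p [ 0.5882 -0.0027  0.0294] toolx [-0.975 -0.221 -0.013] tooly [-0.221  0.975  0.002] z [ 0.012  0.005 -1.   ] F [ 0.98  0.29 -1.42]
shift [-19.1  -0.4   1.6]
twist -0.001
```

```bash
python3 -m inch '[[-1,-10,0,0,0],[-1,-9,0,0,0],[-1,0,0,0,0]]'; python3 -m inch '[[-0.5,0,0,0,0],[0,0,0,0,0],[0.1,0,0,0,0],[0.1,0,0,0,0]]' ; python3 -m inch '[[0.1,0,0,-20,0],[0.1,0,0,-30,0],[0.1,0,0,-30,0],[0.1,20,0,-30,0],[0.1,0,0,0,0]]'
python3 - <<'E'
from h import *
im=ctrl.get_image('wrist');save(im,'w4.png',(200,100,440,280),3)
go([.513,-.020,.028],102.8)
E
```

```text
time: 18.8
position: [0.6079, 0.0019, 0.0293]
tool_rot: [-0.348, 3.11, 0.005]
ft_force: [0.8, 1.2, -1.7]
grip_width: 0.161
time: 19.3
position: [0.609, 0.0017, 0.0302]
tool_rot: [-0.347, 3.107, 0.005]
ft_force: [-0.6, -0.3, -0.8]
grip_width: 0.491
time: 19.92
position: [0.5888, -0.0043, 0.1491]
tool_rot: [-0.344, 3.102, 0.005]
ft_force: [0.2, 0.6, -0.8]
grip_width: 0.554
t 19.975 p [ 0.5887 -0.0035  0.1477] toolx [-0.975 -0.22  -0.019] tooly [-0.22   0.976  0.001] z [ 0.019  0.006 -1.   ] F [-0.02 -0.04  0.06]
shift [ 79.8   0.4 118.2]
twist -0.002
```

View pics/w4.png

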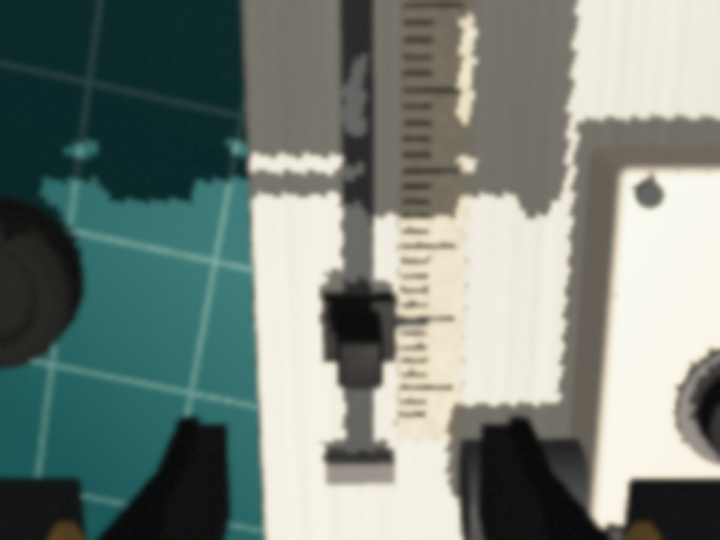

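The pointer at row 320 lines up with the long tick at row 318. That is the 20 tick, because the next long tick at row 388 is 25. I'll compare the bystanders with the first picture, then hand in.

```bash
python3 - <<'E'
from h import *
a=np.load("top0.npy",allow_pickle=True).item()["color"].astype(float);b=ctrl.get_image("top")["color"].astype(float)
for n,(x0,y0,x1,y1) in dict(mouse=(222,230,270,282),wheel=(372,192,408,228),cup=(215,150,260,190)).items():
    print(n,cv2.phaseCorrelate(a[y0:y1,x0:x1].mean(2),b[y0:y1,x0:x1].mean(2)))
print(ctrl.close_job())
E
```

```text
mouse ((0.07230194394889367, -0.012585922805346428), 0.969155134231417)
wheel ((35.3992830079435, -49.08921464351775), 0.008335672704719287)
cup ((0.5139860122608084, -0.03033685230099792), 0.9995234249880729)
the job is handed in; nothing more can be done
None
```

I felt out the play at about 20.0° and left the tab on the 20 tick, then handed the job in at about 20 s. The hand-in gives no verdict.

- **Lever:** I gripped the handle and swung it towards the scale until the gears took up, pressing to about 5.6 N. I then swung it back to the other end, pressing to about 5.7 N along the handle's path. The strain limit is 18 N. The two take-up points are 38.3 mm apart on the 110 mm radius, which gives 20.0°; a more cautious choice of those points gives 19.7°.
- **Tab:** It started at about 1.2 ticks, not at zero. I slid it about 94 mm, and the last wrist picture shows the pointer on the 20 tick, which agrees with the distance moved. The gripper was open and clear above it at hand-in.
- **Bystanders:** Comparing top pictures from the start and end, the mouse and cup had not moved (0.5 pixel or less, about 1 mm). The same comparison failed for the wheel, with no usable match, probably because the arm blocks the view. The last wrist picture shows the wheel beside the plate, and no contact force appeared during the moves, but I did not measure its position again.

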